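# Put the blue peg doll in the lever-lid display case and release the lid catch from behind

## Task

Put the blue peg doll on show: press the case's pedal until the lid stays open by itself, then stand the doll upright, set down and not dropped, on the empty white stand inside. Take the wooden dowel from its cradle, push it through the small brass hole in the back of the case to free the spring catch so that the lid comes down by itself and shuts fully, then lay the dowel back in its cradle. Never touch the lid itself, and leave the other dolls and things where they are.

Things in the scene. Friction and masses are not known exactly. Their poses are not given: they have to be found in the camera images.
- case: fixed display case, 170 mm deep (its x), 280 mm wide (y), rim 185 mm high: pale blue plinth 80 mm tall, its top the dark red inner floor; clear 4 mm walls above; clear lid. Origin: centre of underside; +x points away from the robot. The back wall (outer face x = -85 mm) faces the robot, with the pedal (y = +60) and the release hole (y = -50; a red stripe runs from it up to a red mark on the rim).
- lid (a joint): clear oak-edged lid, 170 x 280 x 6 mm, hinged on the rim on the side away from the robot; rad: 0 = shut, 1.77 = held open by the catch (just beyond upright), 2.1 = end. Driven by the pedal (lid = 4.2 x pedal); when freed, lid and pedal return by themselves in about 2 to 3 s, damped
- pedal (a joint): pedal lever, pivot at case x = -80, y = +60, z = 50 mm; rad: 0 = up (lever rises 0.22 rad above level towards the robot), 0.505 = end. Takes up to about 16 N. Press to about 0.47 (pad about 40 mm lower, lid beyond 1.9) so that the catch snaps under it; let go, it rests at about 0.42
- pedal_pad (a point): centre of the top face of the black rubber pedal pad with three red ribs, 36 mm (case x) x 50 mm (case y), 10 mm thick; 85 mm from the pivot, towards the robot. About 76 mm above the table when up, 41 mm when caught; press it downward near the middle. It moves with the pedal
- catch (a joint): spring catch in the plinth; m pushed in: 0 = sprung out, 0.016 = end. Its upright push plate, 28 x 30 mm, stands 25 mm inside the outer back face, straight behind the hole. Pushed along case +x with 4 to 10 N it frees the pedal at 5 to 10 mm (dowel end 30 to 35 mm inside the outer face); keep it there half a second while the lever drops past; it springs back when let go
- release_hole (a point): centre of the round hole, 22 mm across, in a 40 x 40 mm brass plate flush with the outer face of the case's back wall (wall 8 mm thick), 52 mm above the table; hole axis along case x, entered towards case +x; axes as the case's
- stand_top (a point): centre of the top of the empty white disc stand, 60 mm across and 2 mm thick, on the case's inner floor (its top 82 mm above the table), about 65 mm to one side or the other of the case's middle (the yellow doll stands on the other side)
- doll_blue_center (a point): middle, 42.5 mm above its foot, of the blue peg doll to be put in: upright round body 40 mm in diameter and 52 mm tall in blue with white bands and white apron, round head 34 mm with blue cap; 85 mm tall, about 70 g. It stands with two others on the board; own z up
- doll_board: dark wooden board 100 (its x) x 230 (its y) x 12 mm lying on the table, fixed; the blue, red and green dolls stand on it in a row along its y, 75 mm apart, in any order. Origin: centre of its underside
- dowel_center (a point): centre of the release dowel, a plain round wooden rod 12 mm in diameter and 220 mm long with red ends, 30 g, lying level in its cradle 50 mm above the table; own x along the rod (both ends are alike)
- cradle: fixed oak cradle, origin at the centre of its underside, x along the dowel: base 190 x 70 x 12 mm, two grey felt V-blocks at x = -75 and +75 mm (14 mm long, about 62 mm tall, 51 mm wide) in which the dowel lies, its centre line 50 mm above the table; 136 mm free between them for gripping the dowel's middle
- doll_red_center (a point): middle of the red peg doll, same size as the blue one, on the board; leave alone
- doll_green_center (a point): middle of the green peg doll, same size, on the board; leave alone
- doll_yellow_center (a point): middle of the yellow peg doll, same size, already in the case; leave alone
- wax_jar: small glass jar 48 mm across, 50 mm tall, origin under its middle; leave alone
- toy_car: red wooden toy car 85 x 42 x 50 mm, origin under its middle; leave alone
- toy_drum: tiny red toy drum, 27 mm across, 24 mm tall, on the case's inner floor near the back wall between the stand and the yellow doll, origin under its middle; leave alone
Not all that is in view belongs to the job. There is more than one size of the part that bears dowel_center; the job needs the larger.

How it is judged:
By the outcome, as a careful person would: the job done as asked, in the order asked, and still so for the second after the job is handed in, with the robot touching nothing.
It also fails if it takes over 72 s, if anything falls off the work surface, if the arm or the gripper's body presses on something with over 40 N, if the wrist force passes 120 N, or if a joint passes its speed limit or range.

## Robot

A 6-joint arm with a two-finger parallel gripper is mounted at the origin on the work surface. World frame = base frame: x ahead of the robot, y to its left, z up, the work surface at z = 0. Lengths are in mm, angles in rad, forces in N, time in s.
With the tool pointing down it reaches from about 375 to 825 mm from the base axis. Payload 5.5 kg.
Tool frame: the origin (TCP) lies on the mounting face of the last link; the fingertips stand bot.tcp_to_tips ahead of it and the grasp point (between the pads) lies 155 mm ahead of it (bot.tcp_to_tips is the distance from the TCP to the fingertips, in mm); z points along the fingers, x is the direction in which the jaws open and shut, and the axes are right-handed (so a half turn about z gives the same grasp; the last joint's range is limited). The gripper opens to 85 mm and grips with 20 to 120 N. Pads are 22 mm wide; open, the fingers measure 114 mm over their backs; the gripper's body (76 mm by 85 mm) begins 54 mm behind the grasp point. The pads swing forward as they close: fully open they stand 13 mm farther back than shut.
Start: joints at [1.15, 0.314, -0.047, 1.21, 0, 1.571], TCP at [245.091, 547.655, 404.699] pointing down, gripper open.
Joint ranges: [-2.67, 2.67], [-0.69, 1.73], [-1.03, 1.25], [-2.08, 2.16], [-1.42, 1.45], [-3.14, 3.14]. Speed limits (rad/s): [2.39, 2.39, 3.01, 3.14, 3.14, 3.14].

## Interface

Orientations are given as a unit quaternion [x, y, z, w].
In Python, from cell import bot gives the robot as it stands.
- The arm moves only by the tool send_rows, never from a script. Its argument "motion" is text: rows parted by semicolons, each of 5 numbers parted by spaces: the shift along the tool's x, y, z in mm, then the turn about the tool's z in degrees, then the gripper's target within -1 to 1 (shut at 1, half-way at 0, fully open at -1). In form: dx dy dz twist hand; .... A call has 1 to 20 rows; each row is the pose to reach, as a shift and turn from the pose measured when the call began, along the tool's axes at that moment; what a row does not reach only later rows make up. A row lasts 1/8 s, in which the tool goes at most 62.5 mm and 10.7 degrees, less where a joint would pass 70% of its speed; a pose out of reach is approached as far as the arm can. A call with a gripper value outside its range is refused whole. The fingers move at their own pace and stop on an object; "newtons" is the grip in N (left out, the last holds). Time passes only in rows, so rows that repeat a pose let the fingers close. It gives the time, the measured TCP pose, the force and the opening at its end, in the units of the state.
- bot.read_state(): the state, without advancing time (a new reading comes with each control period).
- bot.grab_frame(name): name is "scene" or "side" or "wrist"; returns a dict with "img" (400x640x3 uint8, blue, green, red), "vfov" (degrees; the focal length in pixels is half the picture's height over the tangent of half this angle, whatever the lens; pixels are square), "cx", "cy" (the principal point, pixels), "origin" and "orientation" of the camera in the world; the wrist camera has in their place "T_tool_cam" (4x4, takes a point from camera to tool coordinates, whose origin is the TCP and whose axes are the tool frame's). Camera axes: x right, y up, looking along -z (the intrinsics and any distortion apply to the point x, -y, -z); pixel columns grow to the right and rows downward; lengths in mm; the calibration is good to about 2 mm. A picture is of the moment at which its call begins: read the wrist's pose just before it. There is no depth.
- bot.sign_off(): hands the job in, once; it reports no verdict.
The state is a dict: "time_s": time; "qpos": joint angles; "joint_vel": joint speeds; "effort": joint torques, N m; "tool_pos": TCP position; "ee_rot": TCP orientation; "wrist_force": force on the tool from outside, world axes, zero at the start; "ft_torque": the same for the moment, N m; "width": opening from 0.0 (shut) to 1.0 (fully open).
Only numpy, scipy, OpenCV 4.12 (cv2) and the standard library are available. Lean on these libraries where they do the work, as an engineer would, in place of code of your own. Each camera call takes 0.05 s, during which the arm holds its last target.

## Working session

There is one attempt and no reset: what is moved stays moved. The work goes in short steps, Python scripts to look and compute and a tool call to move; the robot and the scene stay as the last step left them, time stands still between calls to the robot, and variables do not carry over. Pictures are saved under pics/ and viewed, and the job is handed in when it is done.

Besides the shell and the picture viewer there is one more tool, called after "Request:" as a command line: name --argument value ..., lists and objects as JSON in quotes. send_rows: Moves the arm, as the interface text tells. Its arguments: {"type":"object","properties":{"motion":{"type":"string"},"newtons":{"type":"number"}},"required":["motion"]}

```bash
ls; mkdir -p pics
python3 - <<'E'
from cell import bot
import cv2
s=bot.read_state(); print(s, bot.tcp_to_tips)
for n in ("scene","side","wrist"):
    f=bot.grab_frame(n); cv2.imwrite(f"pics/{n}0.png",f["img"]); print(n,{k:v for k,v in f.items() if k!="img"})
E
```

```text
pics
{'time_s': 0.0, 'qpos': array([ 1.14997859e+00,  3.14234780e-01, -4.80925137e-02,  1.21017129e+00,
        1.24061944e-05,  1.57080355e+00]), 'joint_vel': array([-1.95056389e-03, -7.06809108e-04, -1.14355577e-03, -1.38730200e-05,
       -1.86547513e-03,  1.58078261e-03]), 'effort': array([-9.65228537e-05, -5.39594722e+01,  3.39746869e+01,  1.94291119e-02,
        9.94232596e-05, -6.63203679e-06]), 'tool_pos': array([244.98846972, 547.39934041, 403.82315593]), 'ee_rot': array([ 8.39199788e-01,  5.43822574e-01, -7.17638857e-04,  4.57663692e-04]), 'wrist_force': array([-0.14733178, -0.53758788, -0.24373093]), 'ft_torque': array([-0.04615222, -0.00339302,  0.03083044]), 'width': 0.9984329075921181} 173.4
scene {'vfov': 50.221014059527725, 'cx': 318.739577565813, 'cy': 199.22891860391258, 'origin': array([ 344.44292527,  496.40484299, 1094.27206878]), 'orientation': array([-0.0532933 ,  0.24508442,  0.94181447, -0.22378328])}
side {'vfov': 57.00916985935547, 'cx': 317.2960767562041, 'cy': 209.7877438705534, 'origin': array([ 216.54628144, -577.36091588,  808.08034715]), 'orientation': array([ 0.36771525, -0.09786476, -0.24094471,  0.8928346 ])}
wrist {'vfov': 63.19036087202444, 'cx': 320.20980495020723, 'cy': 203.2638392693858, 'T_tool_cam': array([[ 9.99999145e-01,  9.08867401e-04, -9.40445018e-04,
         8.33848359e-01],
       [ 6.15777539e-04, -9.61580760e-01, -2.74521518e-01,
        -7.02491840e+01],
       [-1.15381749e-03,  2.74520704e-01, -9.61580497e-01,
         3.00920338e+01],
       [ 0.00000000e+00,  0.00000000e+00,  0.00000000e+00,
         1.00000000e+00]])}
```

View pics/scene0.png

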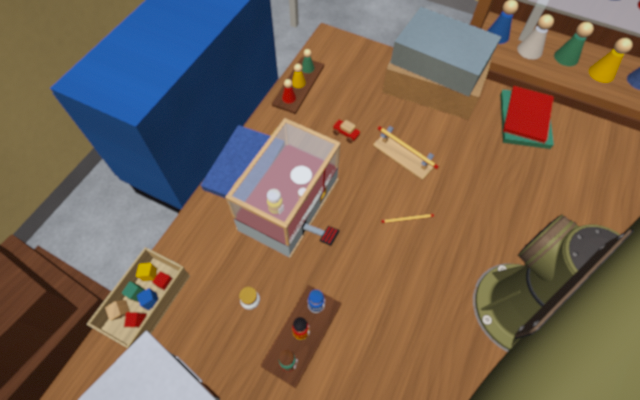

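View pics/side0.png

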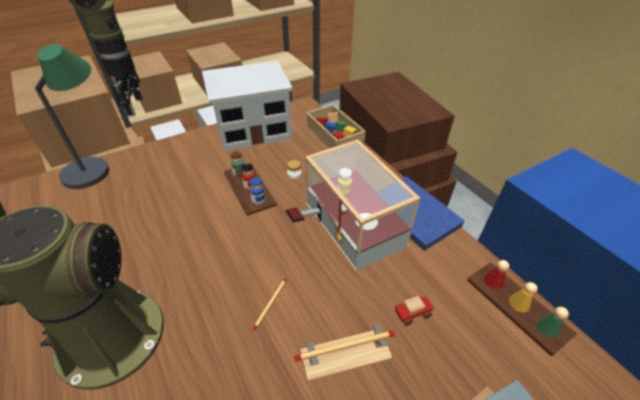

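View pics/wrist0.png

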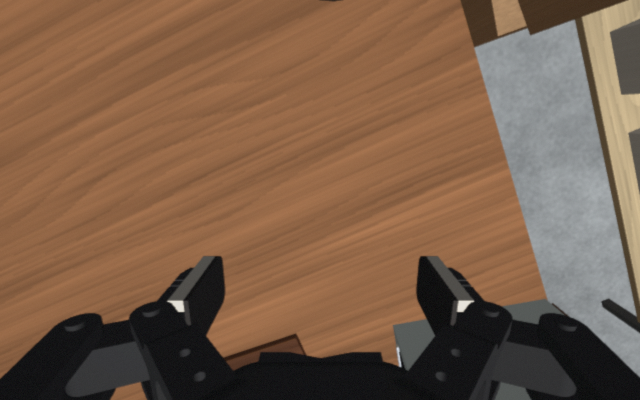

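```bash
cat > h.py <<'E'
from cell import bot
import cv2, numpy as np
from scipy.spatial.transform import Rotation as R
def cam(n, f=None, s=None):
    f=f or bot.grab_frame(n)
    if n=="wrist":
        T=np.eye(4);T[:3,:3]=R.from_quat(s["ee_rot"]).as_matrix();T[:3,3]=s["tool_pos"]
        M=T@f["T_tool_cam"]
    else:
        M=np.eye(4);M[:3,:3]=R.from_quat(f["orientation"]).as_matrix();M[:3,3]=f["origin"]
    fl=200/np.tan(np.radians(f["vfov"]/2))
    return dict(M=M,f=fl,cx=f["cx"],cy=f["cy"],img=f["img"])
def ray(c,u,v):
    d=np.array([(u-c["cx"])/c["f"],-(v-c["cy"])/c["f"],-1.]); d=c["M"][:3,:3]@d
    return c["M"][:3,3],d/np.linalg.norm(d)
def onz(c,u,v,z):
    o,d=ray(c,u,v); return o+d*(z-o[2])/d[2]
def proj(c,p):
    q=c["M"][:3,:3].T@(np.asarray(p,float)-c["M"][:3,3]); return np.array([c["cx"]+c["f"]*q[0]/-q[2], c["cy"]+c["f"]*q[1]/q[2]])
def tri(rays):
    A=np.zeros((3,3));b=np.zeros(3)
    for o,d in rays:
        P=np.eye(3)-np.outer(d,d);A+=P;b+=P@o
    p=np.linalg.solve(A,b); res=[np.linalg.norm((np.eye(3)-np.outer(d,d))@(p-o)) for o,d in rays]
    return p,res
E
python3 - <<'E'
from h import *
for n,(x,y,w,h),k in (("scene",(210,60,240,180),3),("scene",(220,260,160,140),4),("side",(280,130,150,140),4),("side",(210,140,100,90),6),("side",(240,270,200,120),4)):
    im=cv2.imread(f"pics/{n}0.png")[y:y+h,x:x+w]
    cv2.imwrite(f"pics/z_{n}_{x}.png",cv2.resize(im,None,fx=k,fy=k,interpolation=cv2.INTER_CUBIC))
E
```

```text
(no output)
```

View pics/z_scene_210.png

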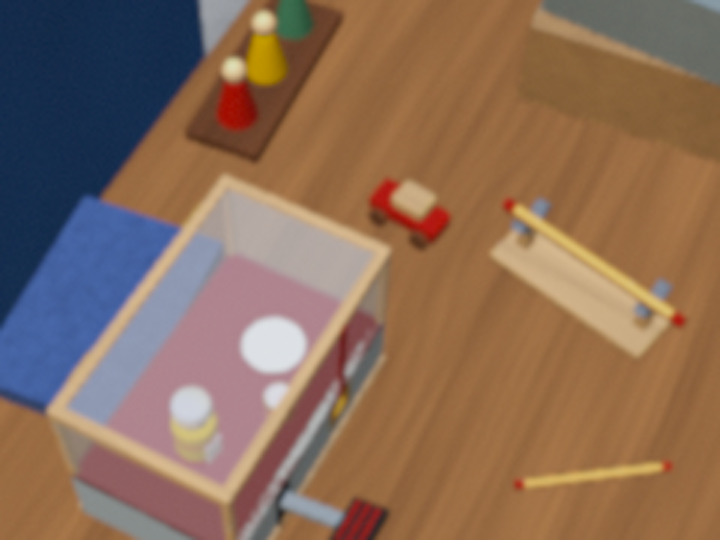

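View pics/z_scene_220.png

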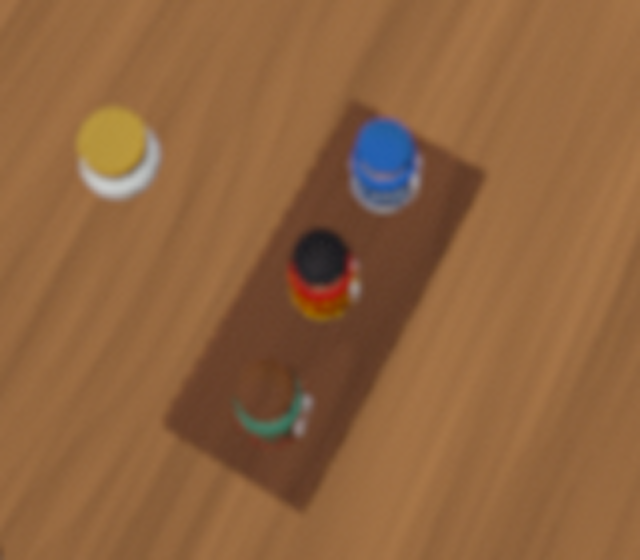

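View pics/z_side_280.png

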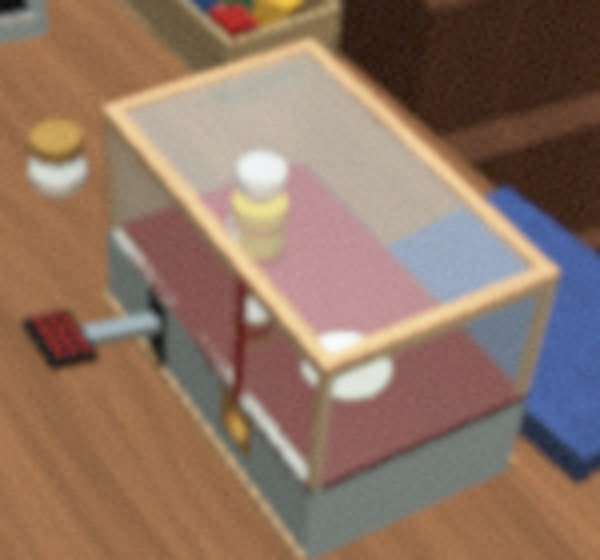

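View pics/z_side_210.png

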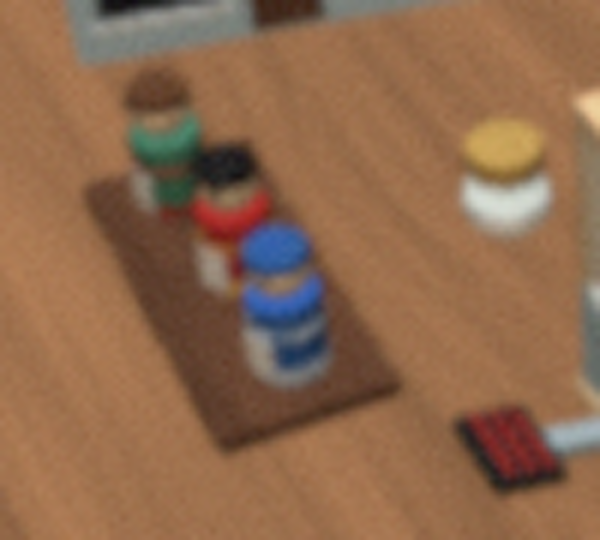

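View pics/z_side_240.png

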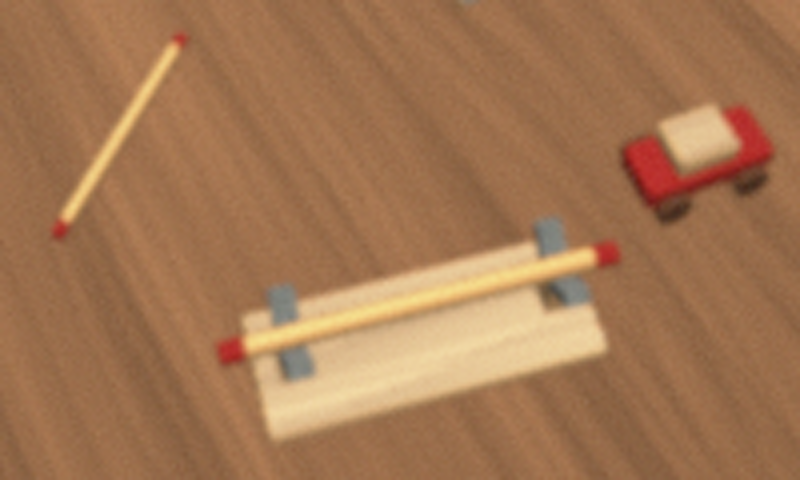

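Run:
```python
from h import *
np.set_printoptions(precision=1,suppress=True)
a=cam("scene");b=cam("side")
P={"lidA":((285,119),(419.5,197.5)),"lidB":((340,143.3),(361.3,222.5)),"lidC":((286,228.3),(306.3,157)),"lidD":((227.3,196.7),(358,140)),
"pad":((329.3,234),(295,214.5)),"dow1":((380,128.3),(392.3,333)),"dow2":((436.3,166.7),(297.8,357.8)),"stand":((301.7,175.3),(368,221.5)),
"cap":((316.3,296.8),(256,181.3)),"hole":((323.7,195),(339.3,236.3)),"capred":((300,323.5),(247,167)),"yel":((274,194),(345.5,172.5)),"jar":((248.3,295.5),(294,164.7)),
"b1":((307.5,284.5),(0,0)),"b2":((341.3,303.7),(276.5,204)),"b3":((295,388),(248,215)),"b4":((261.5,365.5),(0,0))}
Z={"lid":191,"pad":76,"dow":50,"sta":82,"cap":85,"hol":52,"b1":12,"b2":12,"b3":12,"b4":12,"yel":155,"jar":50}
for k,(u,v) in P.items():
    p,r=tri([ray(a,*u),ray(b,*v)]); z=[Z[q] for q in Z if k.startswith(q)][0]
    print(k,p,np.array(r), "scene@z",onz(a,*u,z),"side@z",onz(b,*v,z))
```

```text
lidA [ 755.8 -137.5  191.2] [2. 2.] scene@z [ 753.8 -136.4  191. ] side@z [ 758.5 -137.1  191. ]
lidB [ 588.4 -132.5  189. ] [1.1 1.1] scene@z [ 586.8 -130.6  191. ] side@z [ 588.4 -133.8  191. ]
lidC [597.7 146.3 188.7] [2.2 2.2] scene@z [594.9 147.9 191. ] side@z [598.7 143.9 191. ]
lidD [764.2 137.4 191.8] [2.1 2.1] scene@z [762.3 138.  191. ] side@z [767.5 139.  191. ]
pad [517.7  66.7  75.2] [0.5 0.5] scene@z [518.   66.9  76. ] side@z [516.8  65.9  76. ]
dow1 [ 540.5 -335.9   51.8] [2.1 2.1] scene@z [ 538.8 -336.3   50. ] side@z [ 543.5 -335.5   50. ]
dow2 [ 338.5 -280.1   50.5] [1.7 1.7] scene@z [ 336.8 -280.    50. ] side@z [ 340.3 -280.1   50. ]
stand [668.9 -60.3  79.8] [3.6 3.6] scene@z [664.6 -57.5  82. ] side@z [671.7 -61.6  82. ]
cap [473.2 234.1  89.7] [1.6 1.6] scene@z [472.3 233.2  85. ] side@z [476.6 239.4  85. ]
hole [590.5 -45.1  51.1] [1.7 1.7] scene@z [588.6 -44.   52. ] side@z [591.8 -45.7  52. ]
capred [476.9 307.9  92. ] [0.1 0.1] scene@z [477.8 306.6  85. ] side@z [479.6 316.5  85. ]
yel [677.2  65.3 159. ] [0.6 0.6] scene@z [678.   63.7 155. ] side@z [680.8  69.3 155. ]
jar [631.2 296.2  46.8] [1.3 1.3] scene@z [629.  297.1  50. ] side@z [630.9 292.7  50. ]
b1 [255.2 346.  628.2] [163.6 163.6] scene@z [516.7 195.4  12. ] side@z [-272.8 3026.3   12. ]
b2 [463.1 189.9  18.9] [48.5 48.5] scene@z [416.4 201.4  12. ] side@z [514.7 191.   12. ]
b3 [ 462.2  411.9 -214.8] [15.9 15.9] scene@z [428.8 428.9  12. ] side@z [420.2 191.5  12. ]
b4 [251.  436.4 616.2] [172.6 172.6] scene@z [523.3 421.2  12. ] side@z [-272.8 3026.3   12. ]
```

```bash
cat >> h.py <<'E'
def head(s):
    X=R.from_quat(s["ee_rot"]).as_matrix()[:,0]; return np.arctan2(X[1],X[0])
def plan(p,h):
    s=bot.read_state(); M=R.from_quat(s["ee_rot"]).as_matrix()
    d=M.T@(np.asarray(p,float)-s["tool_pos"]); tw=-np.degrees((h-head(s)+np.pi)%(2*np.pi)-np.pi)
    print("->",p,"d",np.round(d,1),"twist",round(tw,1))
def st():
    s=bot.read_state(); print("t",round(s["time_s"],2),"tcp",np.round(s["tool_pos"],1),"head",round(head(s),4),"F",np.round(s["wrist_force"],1),"w",round(s["width"],3),"q",np.round(s["qpos"],2)); return s
E
python3 -c "
from h import *
st();plan((516.5,67.5,310),-0.035);plan((516.5,67.5,255),-0.035);plan((516.5,67.5,208),-.035)"
```

```text
t 0.25 tcp [245.  547.5 404.3] head 1.15 F [0.2 0.  0.3] w 1.0 q [ 1.15  0.31 -0.05  1.21  0.    1.57]
-> (516.5, 67.5, 310) d [-327.2  443.9   94.5] twist 67.9
-> (516.5, 67.5, 255) d [-327.2  443.9  149.5] twist 67.9
-> (516.5, 67.5, 208) d [-327.1  443.9  196.5] twist 67.9
```

Request:
send_rows --motion "-327 444 60 68 1;-327 444 60 68 1;-327 444 60 68 1;-327 444 60 68 1;-327 444 60 68 1;-327 444 60 68 1;-327 444 60 68 1;-327 444 60 68 1;-327 444 60 68 1;-327 444 94 68 1;-327 444 120 68 1;-327 444 130 68 1" --newtons 40

```text
time_s: 1.75
tool_pos: [515.9, 67.2, 273.0]
ee_rot: [1.0, -0.019, -0.001, 0.001]
wrist_force: [-0.3, -0.4, -0.3]
width: 0.001
```

Request:
send_rows --motion "0 0 20 0 1;0 0 30 0 1;0 0 40 0 1;0 0 50 0 1;0 0 57 0 1;0 0 62 0 1;0 0 65 0 1;0 0 65 0 1"

```text
time_s: 2.75
tool_pos: [514.9, 67.5, 208.5]
ee_rot: [1.0, -0.018, -0.002, 0.0]
wrist_force: [-3.2, 0.3, 2.8]
width: -0.001
```

```bash
python3 -c "
from h import *
st()
for n in ('scene','side'): cv2.imwrite(f'pics/{n}1.png',bot.grab_frame(n)['img'])"
```

```text
t 2.75 tcp [514.9  67.5 208.5] head -0.0366 F [-3.2  0.3  2.8] w -0.001 q [ 0.13  0.33 -0.51  0.74 -0.    1.74]
```

View pics/side1.png

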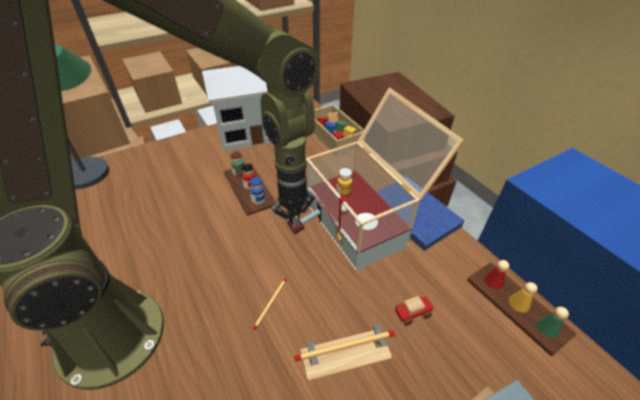

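The lid is up, beyond upright (the frame spans about 360-460, 90-195). I'll press slightly deeper, then let go and look.

Request:
send_rows --motion "0 0 2 0 1;0 0 3 0 1;0 0 3 0 1;0 0 0 0 1;0 0 -5 0 1;0 0 -10 0 1;0 0 -20 0 1;0 0 -45 0 1;0 0 -80 0 1"

```text
time_s: 3.98
tool_pos: [515.2, 67.5, 288.8]
ee_rot: [1.0, -0.018, -0.003, 0.001]
wrist_force: [0.1, -0.6, 0.3]
width: -0.001
```

```bash
python3 -c "
from h import *
st()
for n in ('scene','side'): cv2.imwrite(f'pics/{n}2.png',bot.grab_frame(n)['img'])"
```

```text
t 3.98 tcp [515.2  67.5 288.8] head -0.0368 F [ 0.1 -0.6  0.3] w -0.001 q [ 0.13  0.24 -0.41  0.92 -0.    1.74]
```

View pics/side2.png

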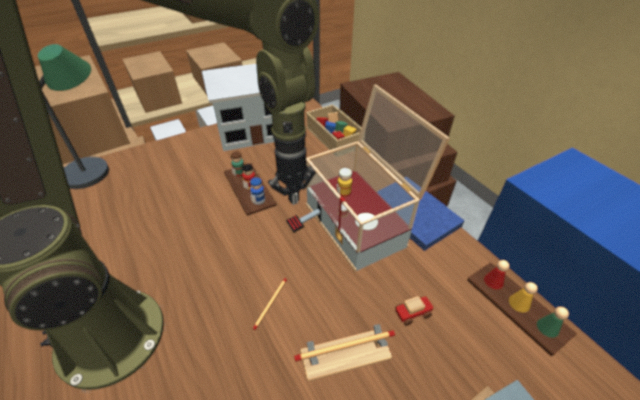

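View pics/scene2.png

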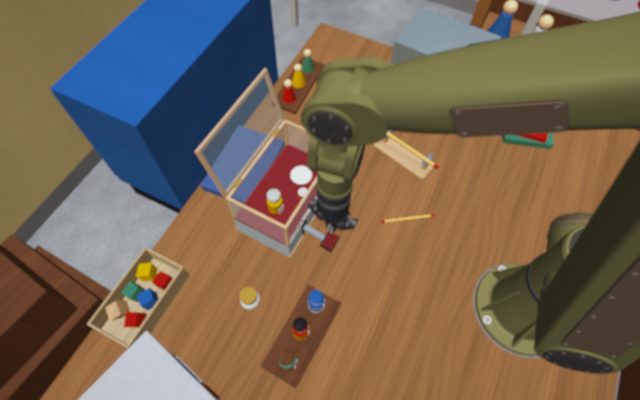

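```bash
python3 -c "
from h import *
plan((472,235,330),-0.04)"
```

```text
-> (472, 235, 330) d [ -51.5 -165.5  -37.7] twist 0.2
```

Request:
send_rows --motion "-52 -165 -38 0 -1;-52 -165 -38 0 -1;-52 -165 -38 0 -1;-52 -165 -38 0 -1;-52 -165 -38 0 -1;-52 -165 -38 0 -1"

```text
time_s: 4.82
tool_pos: [471.6, 233.4, 329.8]
ee_rot: [1.0, -0.019, 0.001, 0.0]
wrist_force: [0.9, -0.3, 0.0]
width: 1.003
```

```bash
python3 -c "
from h import *
s=st();f=bot.grab_frame('wrist');cv2.imwrite('pics/w3.png',f['img'])
for n in ('scene','side'): cv2.imwrite(f'pics/{n}3.png',bot.grab_frame(n)['img'])
np.save('s3.npy',[s],allow_pickle=True)
c=cam('wrist',f,s);m=cv2.inRange(cv2.cvtColor(f['img'],cv2.COLOR_BGR2HSV),(100,120,60),(125,255,255))
for k in cv2.findContours(m,cv2.RETR_EXTERNAL,cv2.CHAIN_APPROX_NONE)[0]:
  if cv2.contourArea(k)>200: print(cv2.boundingRect(k),cv2.minEnclosingCircle(k))
"
```

```text
t 4.83 tcp [471.6 233.4 329.8] head -0.0384 F [ 0.9 -0.3  0. ] w 1.003 q [ 0.46  0.22 -0.35  1.   -0.    2.07]
(298, 178, 51, 62) ((324.0, 208.67213439941406), 30.737363815307617)
```

View pics/w3.png

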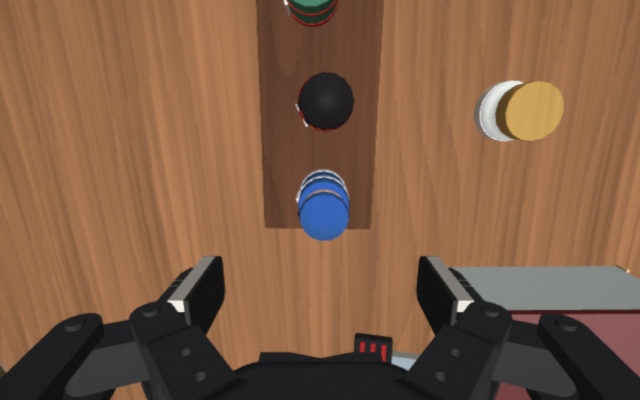

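View pics/side3.png

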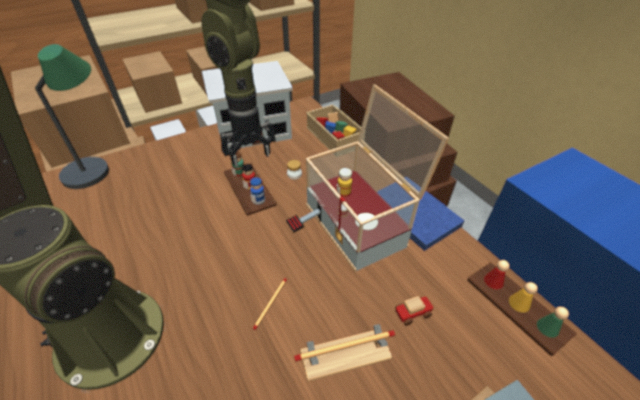

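View pics/scene3.png

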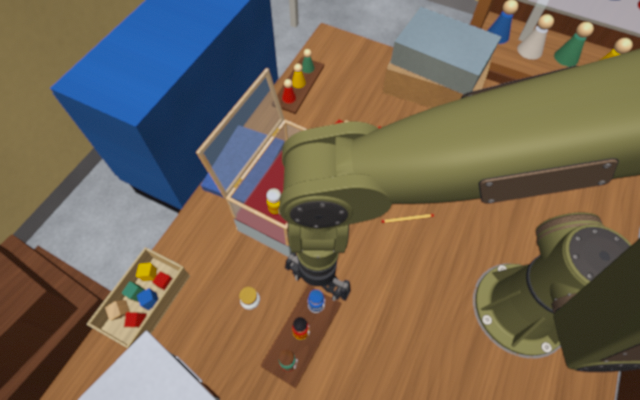

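```bash
python3 -c "
from h import *
s=np.load('s3.npy',allow_pickle=True)[0];c=cam('wrist',None,s)
g=lambda u,v,z:print(u,v,np.round(onz(c,u,v,z),1))
g(324.5,214.5,80);g(326,101.5,80);g(324,192,36)
for p in ((472,232,12),(472,232,97)): print(proj(c,p))
img=c['img']; m=cv2.inRange(img,(90,30,0),(255,140,80)); k=cv2.resize(img[150:260,260:390],None,fx=6,fy=6,interpolation=cv2.INTER_CUBIC); cv2.imwrite('pics/w3z.png',k)
plan((472,235,209),-0.04)"
```

```text
324.5 214.5 [474.9 233.   80. ]
326 101.5 [478.6 309.5  80. ]
324 192 [475.3 238.5  36. ]
[320.2601402  192.73425874]
[320.54217178 224.05659061]
-> (472, 235, 209) d [ -0.   -1.4 121. ] twist 0.1
```

View pics/w3z.png

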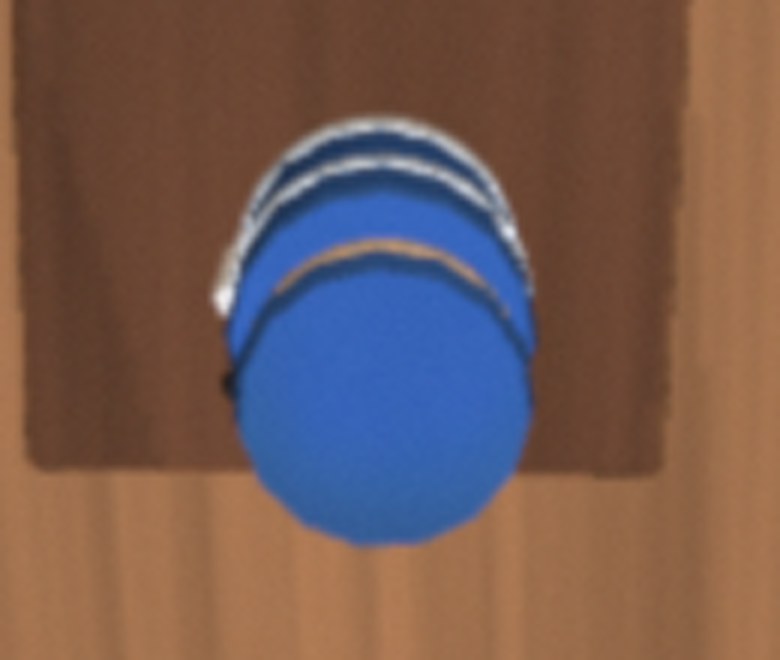

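```bash
python3 -c "
from h import *
s=np.load('s3.npy',allow_pickle=True)[0];c=cam('wrist',None,s)
g=lambda u,v,z:print(u,v,np.round(onz(c,u,v,z),1))
g(324,216.7,80);g(324,169.5,12)
plan((474,232.5,205),-0.04)"
```

```text
324 216.7 [474.5 231.4  80. ]
324 169.5 [476.2 253.2  12. ]
-> (474, 232.5, 205) d [  2.1   1.2 125.1] twist 0.1
```

Request:
send_rows --motion "2.5 1 50 0 -1;2.5 1 90 0 -1;2.5 1 125 0 -1;2.5 1 125 0 -1;2.5 1 125 0 -1;2.5 1 125 0 1;2.5 1 125 0 1;2.5 1 125 0 1;2.5 1 125 0 1;2.5 1 125 0 1" --newtons 30

```text
time_s: 6.32
tool_pos: [474.8, 232.9, 206.2]
ee_rot: [1.0, -0.019, 0.002, -0.0]
wrist_force: [-1.9, -1.1, 6.2]
width: 0.46
```

Request:
send_rows --motion "0 0 -20 0 1;0 0 -60 0 1;0 0 -120 0 1;0 0 -180 0 1;0 0 -215 0 1;0 0 -215 0 1"

```text
time_s: 7.08
tool_pos: [474.8, 233.2, 424.7]
ee_rot: [1.0, -0.019, 0.005, -0.002]
wrist_force: [0.1, 0.6, -1.2]
width: 0.457
```

```bash
python3 -c "
from h import *
s=st();f=bot.grab_frame('wrist');cv2.imwrite('pics/w4.png',f['img'])
for n in ('scene','side'):
  c=cam(n);cv2.imwrite(f'pics/{n}4.png',c['img']); im=cv2.imread(f'pics/{n}3.png') if n=='side' else c['img']
  x0,y0=(330,190) if n=='side' else (260,150)
  hs=cv2.cvtColor(im,cv2.COLOR_BGR2HSV); m=cv2.inRange(hs,(0,0,150),(179,60,255))
  for k in cv2.findContours(m,cv2.RETR_EXTERNAL,cv2.CHAIN_APPROX_NONE)[0]:
    a=cv2.contourArea(k); M=cv2.moments(k)
    if a>60:
      u,v=M['m10']/a,M['m01']/a
      if 250<u<400 and 140<v<260: print(n,a,u,v,cv2.boundingRect(k),onz(c,u,v,82))
"
```

```text
t 7.08 tcp [474.8 233.2 424.7] head -0.038 F [ 0.1  0.6 -1.2] w 0.457 q [ 0.46  0.17 -0.19  1.2  -0.    2.07]
scene 130.5 273.02554278416346 194.85951468710087 (266, 189, 15, 13) [704.9428995   33.63454892  82.        ]
side 70.0 348.6738095238095 238.39285714285714 (340, 228, 17, 22) [593.9660823  -84.93110988  82.        ]
side 237.0 366.6413502109705 220.9915611814346 (355, 213, 24, 18) [669.67250236 -58.19912979  82.        ]
side 60.5 309.16804407713494 214.6418732782369 (301, 209, 18, 12) [547.62909451  40.57797452  82.        ]
side 86.0 293.93023255813955 173.64728682170542 (287, 169, 15, 10) [592.77665983 217.02903475  82.        ]
side 91.5 345.08014571948996 171.8542805100182 (339, 167, 13, 11) [733.23926042 144.90247234  82.        ]
```

View pics/w4.png

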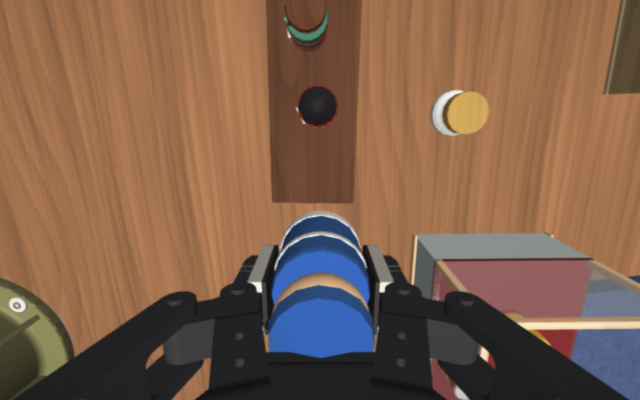

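View pics/side4.png

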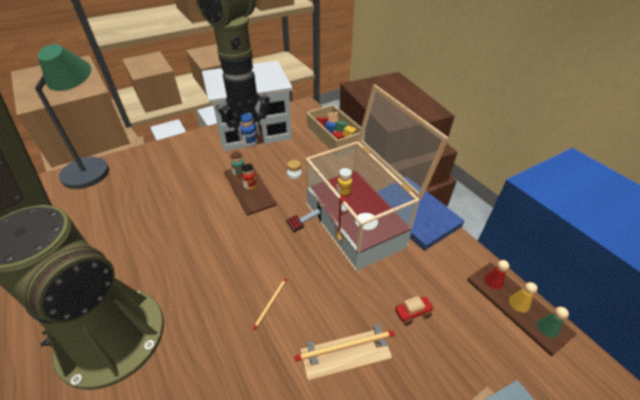

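```bash
python3 -c "
from h import *
plan((668,-130,425),-0.034)"
```

```text
-> (668, -130, 425) d [208.1 354.9  -4.5] twist -0.2
```

Request:
send_rows --motion "30 52 -2 0 1;60 104 -2 0 1;90 156 -3 0 1;120 208 -3 0 1;150 260 -4 0 1;180 312 -4 0 1;200 340 -4 0 1;208 355 -4 0 1;208 355 -4 0 1;208 355 -4 0 1"

```text
time_s: 8.48
tool_pos: [667.4, -128.8, 424.1]
ee_rot: [1.0, -0.018, 0.0, -0.0]
wrist_force: [0.0, -0.1, -0.7]
width: 0.457
```

```bash
python3 -c "
from h import *
s=st();f=bot.grab_frame('wrist');cv2.imwrite('pics/w5.png',f['img']);np.save('s5.npy',[s],allow_pickle=True)
"
```

```text
t 8.47 tcp [ 667.4 -128.8  424.1] head -0.0368 F [ 0.  -0.1 -0.7] w 0.457 q [-0.19  0.46  0.22  1.32  0.    1.42]
```

View pics/w5.png

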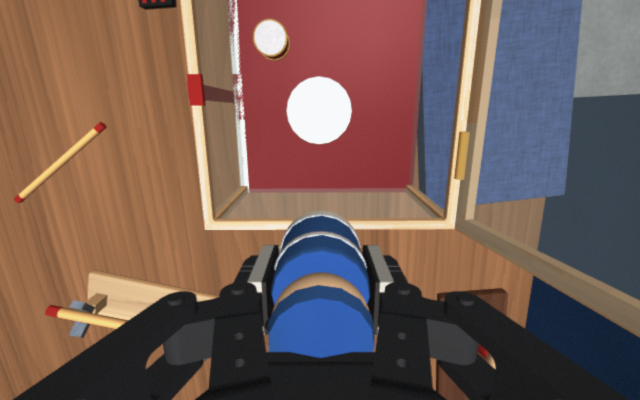

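```bash
python3 -c "
from h import *
s=np.load('s5.npy',allow_pickle=True)[0];f=bot.grab_frame('wrist');im=cv2.imread('pics/w5.png');c=cam('wrist',f,s)
m=cv2.inRange(cv2.cvtColor(im,cv2.COLOR_BGR2HSV),(0,0,190),(179,60,255))
for k in cv2.findContours(m,cv2.RETR_EXTERNAL,cv2.CHAIN_APPROX_NONE)[0]:
  a=cv2.contourArea(k)
  if a>400: print(a,cv2.fitEllipse(k));
  if a>2000: u,v=cv2.fitEllipse(k)[0]; print(onz(c,u,v,82))
g=lambda n,u,v,z:print(n,np.round(onz(c,u,v,z),1))
g('drum',271,38,104);g('mark',196.5,90,185);g('cornerB',207,229,185);g('cornerA',462,227,185);g('rim back out',186,10,185)
"
```

```text
426.5 ((199.834228515625, 154.06443786621094), (4.551305294036865, 153.05519104003906), 174.55966186523438)
518.5 ((242.16220092773438, 149.6241455078125), (8.102764129638672, 105.0926284790039), 176.05528259277344)
3360.5 ((318.7250671386719, 109.79707336425781), (64.1452865600586, 66.7225570678711), 176.9070281982422)
[668.85213001 -57.07988092  82.        ]
806.0 ((269.6061706542969, 37.002662658691406), (30.499250411987305, 33.722572326660156), 169.25076293945312)
542.5 ((471.52520751953125, 45.665855407714844), (6.007635116577148, 184.08505249023438), 6.5460944175720215)
drum [6.324e+02 2.000e-01 1.040e+02]
mark [595.4 -43.1 185. ]
cornerB [ 589.8 -132.8  185. ]
cornerA [ 764. -138.  185.]
rim back out [5.955e+02 2.000e-01 1.850e+02]
```

```bash
python3 -c "
from h import *
plan((668.5,-57.5,425),-0.037);plan((668.5,-57.5,276),-0.037)"
```

```text
-> (668.5, -57.5, 425) d [ -1.6 -71.1  -0.2] twist 0.0
-> (668.5, -57.5, 276) d [ -1.9 -71.1 148.8] twist 0.0
```

Request:
send_rows --motion "-2 -35 0 0 1;-2 -71 0 0 1;-2 -71 0 0 1;-2 -71 0 0 1;-2 -71 30 0 1;-2 -71 60 0 1;-2 -71 90 0 1;-2 -71 115 0 1;-2 -71 130 0 1;-2 -71 140 0 1;-2 -71 145 0 1;-2 -71 145 0 1"

```text
time_s: 10.07
tool_pos: [668.5, -57.7, 280.1]
ee_rot: [1.0, -0.018, 0.001, -0.0]
wrist_force: [0.6, -0.3, -0.5]
width: 0.458
```

```bash
python3 -c "
from h import *
s=st();plan((668.5,-57.5,276),-0.037)
for n in ('scene','side'): cv2.imwrite(f'pics/{n}6.png',bot.grab_frame(n)['img'])
im=cv2.imread('pics/side6.png')[120:270,280:450]; cv2.imwrite('pics/side6z.png',cv2.resize(im,None,fx=4,fy=4,interpolation=cv2.INTER_CUBIC))
"
```

```text
t 10.07 tcp [668.5 -57.7 280.1] head -0.0365 F [ 0.6 -0.3 -0.5] w 0.458 q [-0.09  0.51 -0.04  1.01  0.    1.52]
-> (668.5, -57.5, 276) d [-0.  -0.1  4.1] twist 0.0
```

View pics/side6z.png

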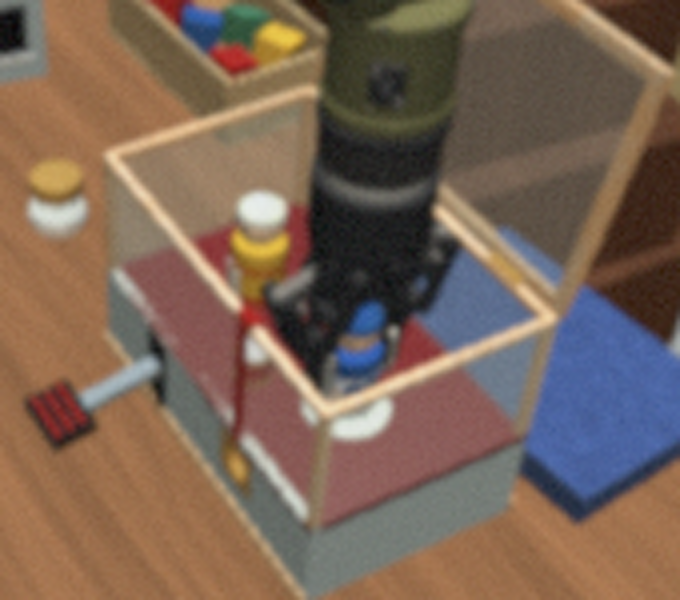

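The doll hangs just over the white stand (crop about 355,390) and clear of everything. I'll lower it the last few mm until it makes contact.

Request:
send_rows --motion "0 0 2 0 1;0 0 3 0 1;0 0 4 0 1;0 0 4 0 1"

```text
time_s: 10.68
tool_pos: [668.7, -57.5, 276.5]
ee_rot: [1.0, -0.018, 0.002, 0.0]
wrist_force: [-0.1, 0.4, -1.3]
width: 0.461
```

Request:
send_rows --motion "0 0 1 0 1;0 0 1.5 0 1"

```text
time_s: 10.92
tool_pos: [668.7, -57.6, 276.2]
ee_rot: [1.0, -0.018, 0.002, 0.0]
wrist_force: [-2.9, -0.2, 9.4]
width: 0.458
```

Request:
send_rows --motion "0 0 -0.5 0 0.6;0 0 -0.5 0 0.2;0 0 -0.5 0 0;0 0 -0.5 0 -0.2;0 0 -0.5 0 -0.4;0 0 -0.5 0 -0.5;0 0 -0.5 0 -0.5"

```text
time_s: 11.8
tool_pos: [668.7, -57.6, 276.7]
ee_rot: [1.0, -0.018, 0.002, 0.0]
wrist_force: [-0.0, 0.3, -1.1]
width: 0.748
```

```bash
python3 -c "
from h import *
s=st()
im=bot.grab_frame('side')['img'][120:270,280:450]; cv2.imwrite('pics/side7z.png',cv2.resize(im,None,fx=4,fy=4,interpolation=cv2.INTER_CUBIC))
cv2.imwrite('pics/w7.png',bot.grab_frame('wrist')['img'])
"
```

```text
t 11.8 tcp [668.7 -57.6 276.7] head -0.0364 F [-0.   0.3 -1.1] w 0.748 q [-0.09  0.51 -0.05  1.01  0.    1.52]
```

View pics/side7z.png

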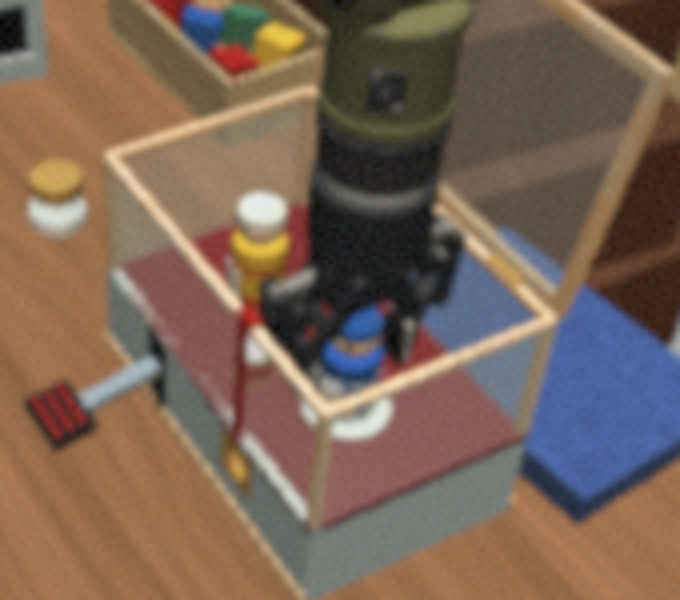

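View pics/w7.png

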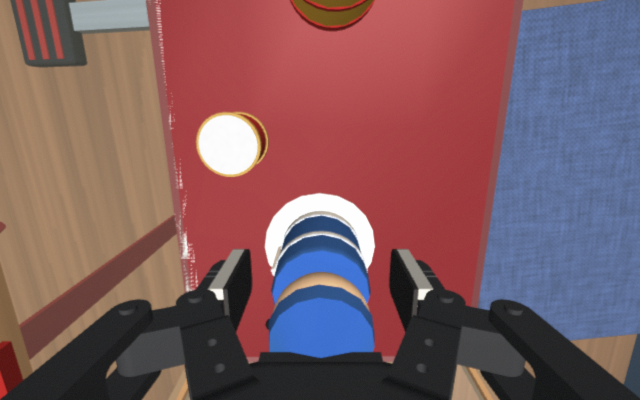

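Request:
send_rows --motion "0 0 -10 0 -0.6;0 0 -40 0 -0.6;0 0 -90 0 -0.6;0 0 -140 0 -0.6;0 0 -150 0 -0.6;0 0 -150 0 -0.6"

```text
time_s: 12.65
tool_pos: [668.3, -57.6, 427.8]
ee_rot: [1.0, -0.018, 0.003, 0.0]
wrist_force: [0.5, 0.1, -0.6]
width: 0.802
```

```bash
python3 -c "
from h import *
st();plan((439.5,-308,320),1.30)"
```

```text
t 12.65 tcp [668.3 -57.6 427.8] head -0.0364 F [ 0.5  0.1 -0.6] w 0.802 q [-0.09  0.44  0.19  1.31  0.    1.52]
-> (439.5, -308, 320) d [-220.1  258.6  106.5] twist -76.6
```

Request:
send_rows --motion "-40 47 0 0 -1;-80 94 0 -10 -1;-120 141 10 -20 -1;-160 188 30 -30 -1;-200 235 60 -40 -1;-220 258 90 -50 -1;-220 258 106 -60 -1;-220 258 106 -70 -1;-220 258 106 -76.6 -1;-220 258 106 -76.6 -1;-220 258 106 -76.6 -1"

```text
time_s: 14.02
tool_pos: [439.3, -307.1, 319.6]
ee_rot: [0.796, 0.605, 0.002, 0.001]
wrist_force: [0.3, 0.5, -0.3]
width: 0.999
```

```bash
python3 -c "
from h import *
s=st();f=bot.grab_frame('wrist');cv2.imwrite('pics/w8.png',f['img']);np.save('s8.npy',[s],allow_pickle=True)
im=bot.grab_frame('side')['img'];cv2.imwrite('pics/side8.png',im)
"
```

```text
t 14.03 tcp [ 439.3 -307.1  319.6] head 1.2987 F [ 0.3  0.5 -0.3] w 0.999 q [-0.61  0.24 -0.34  0.98  0.   -0.34]
```

View pics/w8.png

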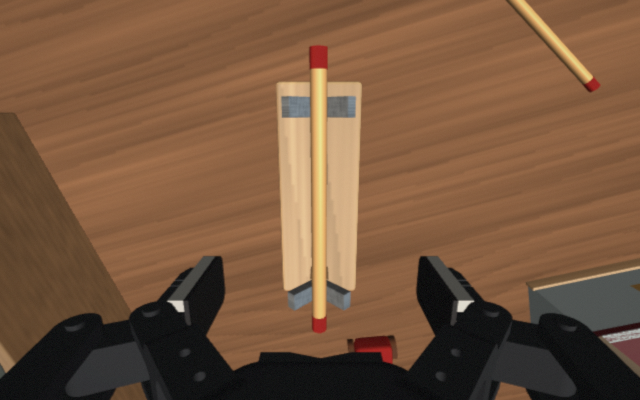

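View pics/side8.png

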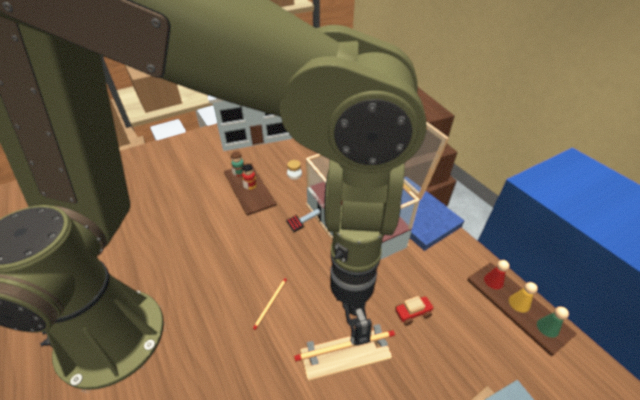

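```bash
python3 -c "
from h import *
s=np.load('s8.npy',allow_pickle=True)[0];c=cam('wrist',None,s);im=cv2.imread('pics/w8.png')
hs=cv2.cvtColor(im,cv2.COLOR_BGR2HSV); m=cv2.inRange(hs,(15,80,140),(30,255,255))
# dowel centreline by rows
for v in (80,130,180,230,280,310):
  r=im[v,290:350].astype(int); print(v,[tuple(x) for x in r[18:44:3]])
a=onz(c,318.5,46,50);b=onz(c,320,331,50);print(a,b,(a+b)/2,np.hypot(*(b-a)[:2]),np.arctan2((b-a)[1],(b-a)[0]))
cv2.imwrite('pics/w8z.png',cv2.resize(im[30:340,260:380],None,fx=2,fy=1.9))
"
```

```text
80 [(np.int64(71), np.int64(102), np.int64(145)), (np.int64(73), np.int64(118), np.int64(159)), (np.int64(104), np.int64(168), np.int64(223)), (np.int64(128), np.int64(204), np.int64(232)), (np.int64(143), np.int64(221), np.int64(233)), (np.int64(113), np.int64(185), np.int64(230)), (np.int64(84), np.int64(135), np.int64(180)), (np.int64(65), np.int64(95), np.int64(136)), (np.int64(66), np.int64(97), np.int64(138))]
130 [(np.int64(130), np.int64(170), np.int64(206)), (np.int64(67), np.int64(108), np.int64(144)), (np.int64(102), np.int64(166), np.int64(220)), (np.int64(126), np.int64(201), np.int64(233)), (np.int64(149), np.int64(225), np.int64(234)), (np.int64(115), np.int64(186), np.int64(231)), (np.int64(97), np.int64(146), np.int64(191)), (np.int64(128), np.int64(169), np.int64(205)), (np.int64(131), np.int64(172), np.int64(208))]
180 [(np.int64(135), np.int64(177), np.int64(214)), (np.int64(69), np.int64(107), np.int64(142)), (np.int64(99), np.int64(161), np.int64(216)), (np.int64(119), np.int64(193), np.int64(233)), (np.int64(141), np.int64(220), np.int64(233)), (np.int64(115), 
[... 909 characters left out ...]
 np.int64(133)), (np.int64(118), np.int64(154), np.int64(186)), (np.int64(129), np.int64(170), np.int64(204))]
310 [(np.int64(65), np.int64(94), np.int64(135)), (np.int64(63), np.int64(92), np.int64(131)), (np.int64(87), np.int64(143), np.int64(191)), (np.int64(112), np.int64(183), np.int64(230)), (np.int64(123), np.int64(199), np.int64(233)), (np.int64(112), np.int64(183), np.int64(230)), (np.int64(67), np.int64(103), np.int64(144)), (np.int64(59), np.int64(88), np.int64(128)), (np.int64(60), np.int64(90), np.int64(130))]
[ 332.90630605 -276.88418643   50.        ] [ 549.84677204 -336.54402096   50.        ] [ 441.37653904 -306.7141037    50.        ] 224.99435912937494 -0.26837138082254747
```

View pics/w8z.png

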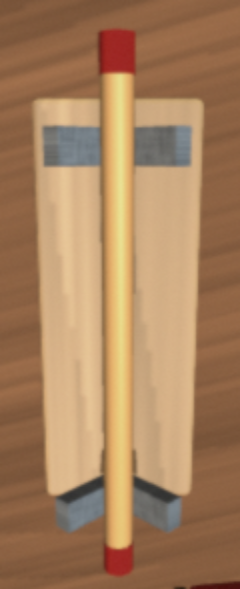

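```bash
python3 -c "
from h import *
plan((441,-307,205),1.3025)"
```

```text
-> (441, -307, 205) d [  0.5   0.7 115.3] twist -0.2
```

Request:
send_rows --motion "0.5 1 40 -0.2 -1;0.5 1 80 -0.2 -1;0.5 1 105 -0.2 -1;0.5 1 115 -0.2 -1;0.5 1 115 -0.2 -0.5;0.5 1 115 -0.2 0;0.5 1 115 -0.2 0.5;0.5 1 115 -0.2 1;0.5 1 115 -0.2 1;0.5 1 115 -0.2 1;0.5 1 115 -0.2 1" --newtons 60

```text
time_s: 15.55
tool_pos: [441.5, -308.3, 206.2]
ee_rot: [0.795, 0.606, 0.001, 0.003]
wrist_force: [-2.0, -4.9, 3.8]
width: 0.115
```

Request:
send_rows --motion "0 0 -15 0 1;0 0 -50 0 1;0 0 -95 0 1;0 0 -95 0 1;0 0 -95 0 1"

```text
time_s: 16.18
tool_pos: [440.9, -307.7, 301.6]
ee_rot: [0.795, 0.606, 0.002, 0.003]
wrist_force: [-0.7, -0.1, -0.2]
width: 0.119
```

```bash
python3 -c "
from h import *
st();plan((435,-39.5,240),1.538)"
```

```text
t 16.18 tcp [ 440.9 -307.7  301.6] head 1.3025 F [-0.7 -0.1 -0.2] w 0.119 q [-0.61  0.26 -0.36  0.94  0.   -0.34]
-> (435, -39.5, 240) d [257.1 -77.2  60.6] twist -13.5
```

Request:
send_rows --motion "45 -13 0 0 1;90 -27 0 -3 1;135 -40 0 -6 1;180 -54 10 -10 1;220 -66 30 -13.5 1;250 -75 50 -13.5 1;257 -77 60 -13.5 1;257 -77 60 -13.5 1;257 -77 60 -13.5 1"

```text
time_s: 17.3
tool_pos: [435.5, -40.5, 240.8]
ee_rot: [0.719, 0.695, 0.001, 0.004]
wrist_force: [-0.7, -0.1, 0.5]
width: 0.119
```

```bash
python3 -c "
from h import *
s=st();f=bot.grab_frame('wrist');cv2.imwrite('pics/w9.png',f['img']);np.save('s9.npy',[s],allow_pickle=True)
im=bot.grab_frame('side')['img'];cv2.imwrite('pics/side9.png',im);cv2.imwrite('pics/side9z.png',cv2.resize(im[150:290,230:430],None,fx=4,fy=4,interpolation=cv2.INTER_CUBIC))
im=bot.grab_frame('scene')['img'];cv2.imwrite('pics/scene9.png',im);cv2.imwrite('pics/scene9z.png',cv2.resize(im[130:270,270:430],None,fx=4,fy=4,interpolation=cv2.INTER_CUBIC))
"
```

```text
t 17.3 tcp [435.5 -40.5 240.8] head 1.5371 F [-0.7 -0.1  0.5] w 0.119 q [-0.09  0.15 -0.66  0.75 -0.   -0.06]
```

View pics/w9.png

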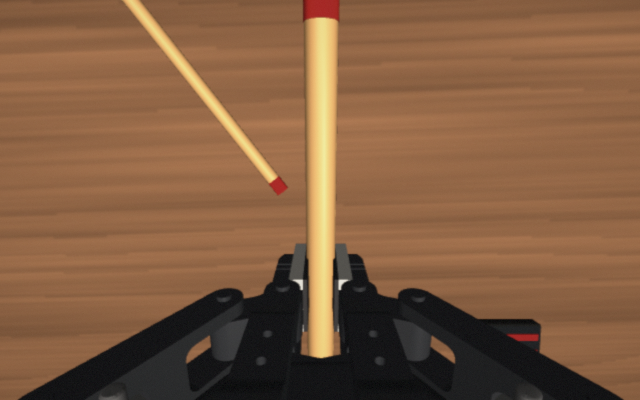

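View pics/side9z.png

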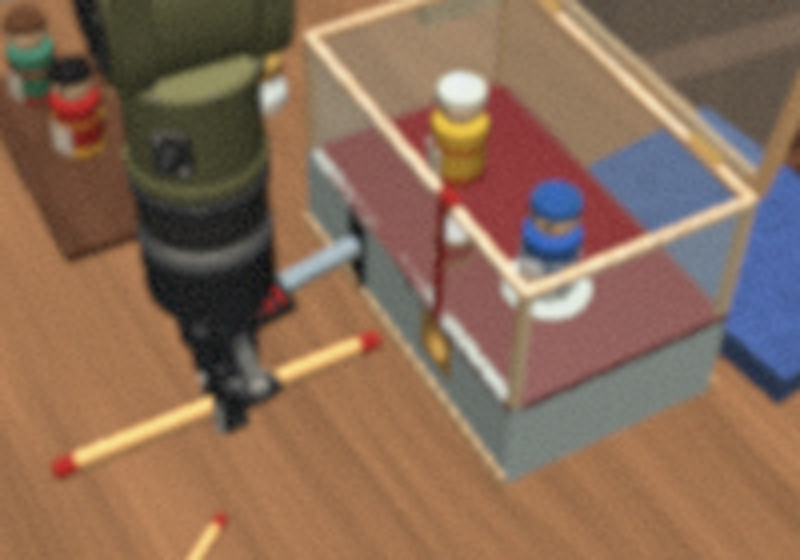

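View pics/scene9z.png

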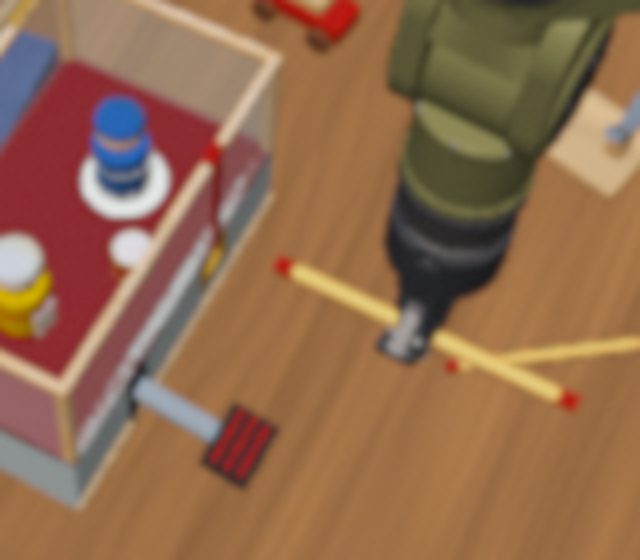

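```bash
python3 -c "
from h import *
a=cam('scene');b=cam('side')
for n,u,v in (('tip',(340.75,196.3),(323,235.3)),('tail',(412.5,230),(245.8,266.8)),('hole',(323.3,195),(339.3,235.5)),('mark',(322.7,168.7),(342.5,199.3))):
  print(n,*tri([ray(a,*u),ray(b,*v)]), onz(a,*u,{'t':84.5,'h':52,'m':188}[n[0]]),onz(b,*v,{'t':84.5,'h':52,'m':188}[n[0]]))
s=np.load('s9.npy',allow_pickle=True)[0];c=cam('wrist',None,s)
print(onz(c,321.5,10,84.5),onz(c,320.5,240,84.5))
for n,(x,y) in (('scene',(300,170)),('side',(320,215))):
  im=cv2.imread(f'pics/{n}9.png')[y:y+45,x:x+45]; cv2.imwrite(f'pics/{n}9h.png',cv2.resize(im,None,fx=10,fy=10,interpolation=cv2.INTER_CUBIC))
"
```

```text
tip [539.2492995  -44.78126659  84.9562332 ] [np.float64(1.5362802033097855), np.float64(1.5362802033097929)] [537.80894768 -44.50179015  84.5       ] [541.09295607 -44.41819216  84.5       ]
tail [328.94422536 -37.37193196  85.66467288] [np.float64(1.067340063447867), np.float64(1.0673400634478278)] [327.87005016 -37.81357526  84.5       ] [330.19237516 -36.60125697  84.5       ]
hole [591.14337173 -43.80704906  52.65889448] [np.float64(1.7279090191634994), np.float64(1.7279090191636446)] [589.56794208 -43.5172405   52.        ] [593.34804928 -43.29390366  52.        ]
mark [594.9483015  -43.15162212 185.35998   ] [np.float64(1.3710024155450644), np.float64(1.3710024155450835)] [592.8451125  -40.99656156 188.        ] [594.88848516 -45.26646521 188.        ]
[333.67790664 -36.02136508  84.5       ] [418.70237981 -39.26135116  84.5       ]
```

View pics/scene9h.png

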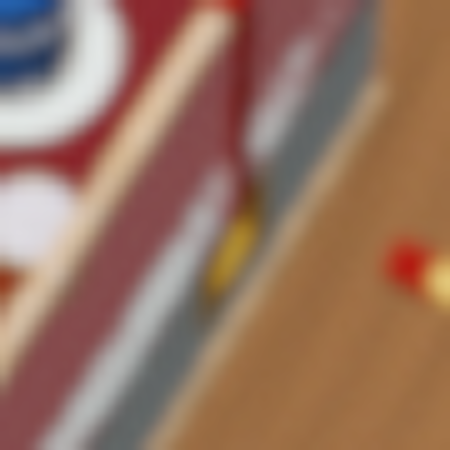

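View pics/side9h.png

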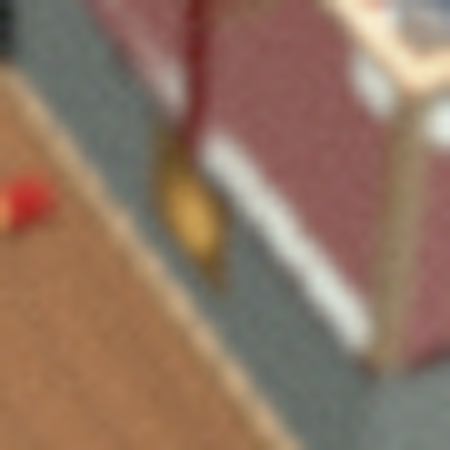

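Request:
send_rows --motion "2 5 15 0 1;2 14 28 0 1;2 14 32.5 0 1;2 14 32.5 0 1"

```text
time_s: 18.1
tool_pos: [449.2, -38.6, 207.6]
ee_rot: [0.719, 0.695, 0.001, 0.003]
wrist_force: [-0.6, -0.6, -0.2]
width: 0.118
```

```bash
python3 -c "
from h import *
s=st();np.save('s10.npy',[s],allow_pickle=True)
for n,(x,y) in (('scene',(300,170)),('side',(300,205))):
  im=bot.grab_frame(n)['img'];cv2.imwrite(f'pics/{n}10.png',im);im=im[y:y+50,x:x+60]; cv2.imwrite(f'pics/{n}10h.png',cv2.resize(im,None,fx=10,fy=10,interpolation=cv2.INTER_CUBIC))
"
```

```text
t 18.1 tcp [449.2 -38.6 207.6] head 1.5375 F [-0.6 -0.6 -0.2] w 0.118 q [-0.08  0.22 -0.67  0.68 -0.   -0.05]
```

View pics/scene10h.png

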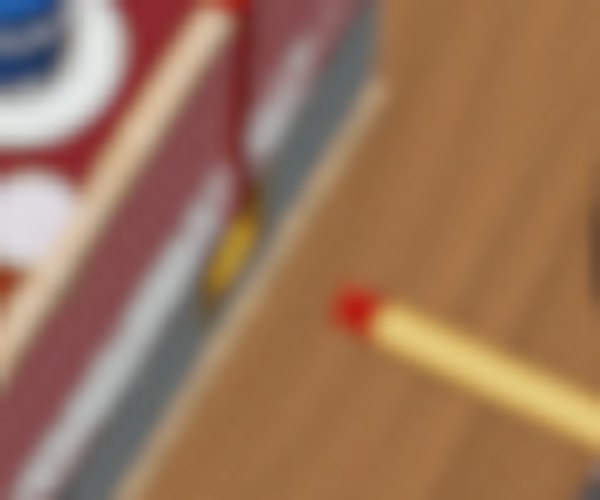

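View pics/side10h.png

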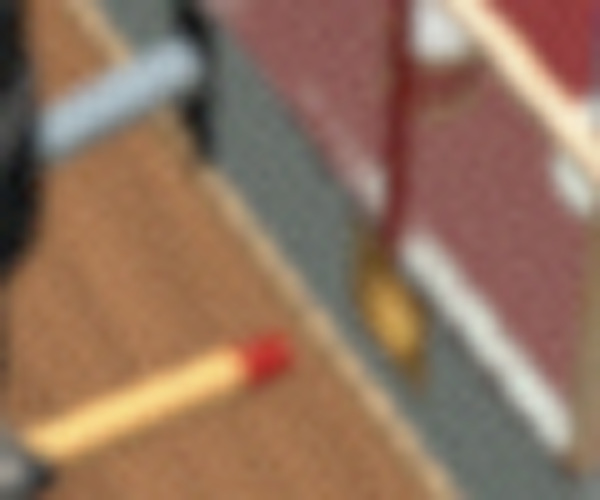

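Request:
send_rows --motion "0 15 0 0 1;0 26 0 0 1;0 32 0 0 1;0 37 0 0 1;0 42 0 0 1;0 46 0 0 1"

```text
time_s: 18.95
tool_pos: [495.7, -40.2, 208.7]
ee_rot: [0.719, 0.695, 0.001, 0.004]
wrist_force: [-0.2, -0.2, 0.0]
width: 0.11
```

```bash
python3 -c "
from h import *
s=st()
for n,(x,y) in (('scene',(300,170)),('side',(300,205))):
  im=bot.grab_frame(n)['img'];cv2.imwrite(f'pics/{n}11.png',im);im=im[y:y+50,x:x+60]; cv2.imwrite(f'pics/{n}11h.png',cv2.resize(im,None,fx=10,fy=10,interpolation=cv2.INTER_CUBIC))
"
```

```text
t 18.95 tcp [495.7 -40.2 208.7] head 1.5373 F [-0.2 -0.2  0. ] w 0.11 q [-0.08  0.29 -0.57  0.71 -0.   -0.05]
```

View pics/side11h.png

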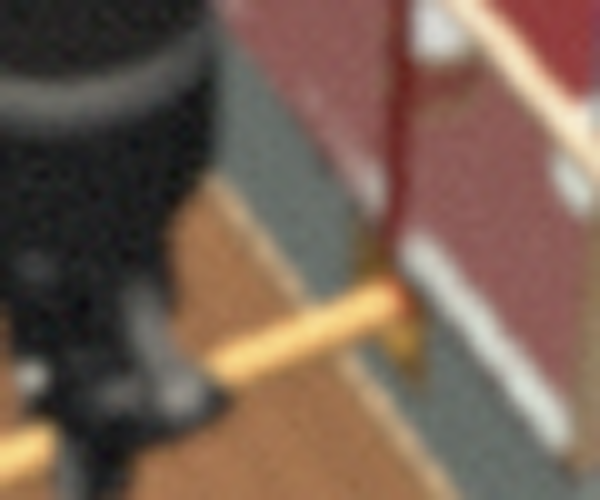

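The tip is in the hole (crop 405,300) and there is no side force. Next I push on to the catch.

Request:
send_rows --motion "0 5 0 0 1;0 10 0 0 1;0 14 0 0 1;0 17 0 0 1;0 19 0 0 1"

```text
time_s: 19.68
tool_pos: [512.3, -40.8, 207.6]
ee_rot: [0.719, 0.695, -0.001, 0.001]
wrist_force: [-8.3, -0.1, 0.8]
width: 0.116
```

Request:
send_rows --motion "0 4 0 0 1;0 6 0 0 1;0 6 0 0 1;0 6 0 0 1;0 6 0 0 1"

```text
time_s: 20.3
tool_pos: [518.1, -41.0, 207.5]
ee_rot: [0.719, 0.695, -0.001, 0.001]
wrist_force: [-4.3, 0.6, 1.0]
width: 0.114
```

```bash
python3 -c "
from h import *
s=st()
im=bot.grab_frame('side')['img'];cv2.imwrite('pics/side12.png',im)
im=bot.grab_frame('scene')['img'];cv2.imwrite('pics/scene12.png',im)
"
```

```text
t 20.3 tcp [518.1 -41.  207.5] head 1.5373 F [-4.3  0.6  1. ] w 0.114 q [-0.08  0.33 -0.51  0.73 -0.   -0.04]
```

View pics/side12.png

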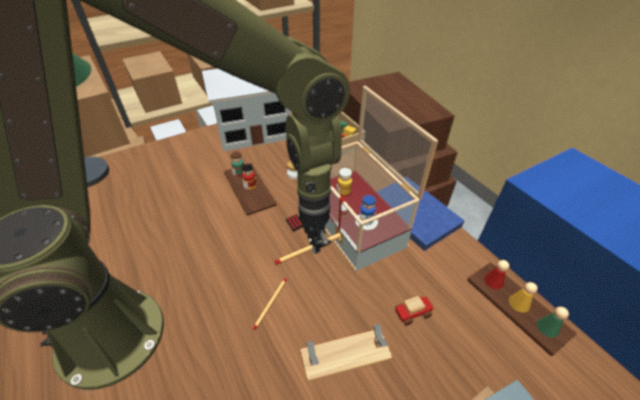

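Request:
send_rows --motion "0 0 0 0 1;0 0 0 0 1;0 0 0 0 1;0 0 0 0 1"

```text
time_s: 20.9
tool_pos: [518.6, -41.0, 207.7]
ee_rot: [0.719, 0.695, -0.001, 0.002]
wrist_force: [-2.7, -0.0, 1.3]
width: 0.114
```

```bash
python3 -c "
from h import *
s=st()
im=bot.grab_frame('side')['img'];cv2.imwrite('pics/side13.png',im)
"
```

```text
t 20.9 tcp [518.6 -41.  207.7] head 1.5373 F [-2.7 -0.   1.3] w 0.114 q [-0.08  0.33 -0.51  0.73 -0.   -0.04]
```

View pics/side13.png

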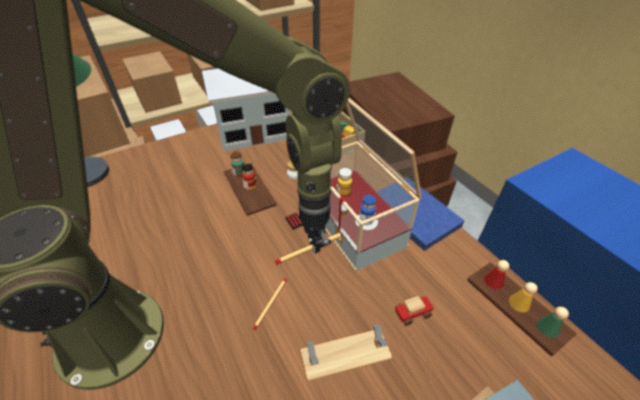

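The lid is falling by itself. I'll withdraw the dowel straight back.

Request:
send_rows --motion "0 -8 0 0 1;0 -20 0 0 1;0 -35 0 0 1;0 -52 0 0 1;0 -68 0 0 1;0 -80 0 0 1;0 -80 0 0 1;0 -80 0 0 1;0 -80 0 0 1;0 -80 0 0 1;0 -80 0 0 1;0 -80 0 0 1"

```text
time_s: 22.45
tool_pos: [438.8, -38.3, 207.6]
ee_rot: [0.719, 0.695, -0.001, 0.002]
wrist_force: [0.8, 0.1, 0.3]
width: 0.118
```

```bash
python3 -c "
from h import *
s=st()
im=bot.grab_frame('side')['img'];cv2.imwrite('pics/side14.png',im)
im=bot.grab_frame('scene')['img'];cv2.imwrite('pics/scene14.png',im)
plan((441.2,-307.8,301),1.3025)
"
```

```text
t 22.45 tcp [438.8 -38.3 207.6] head 1.5372 F [0.8 0.1 0.3] w 0.118 q [-0.09  0.2  -0.69  0.68 -0.   -0.05]
-> (441.2, -307.8, 301) d [-269.6   11.6  -92.4] twist 13.4
```

View pics/side14.png

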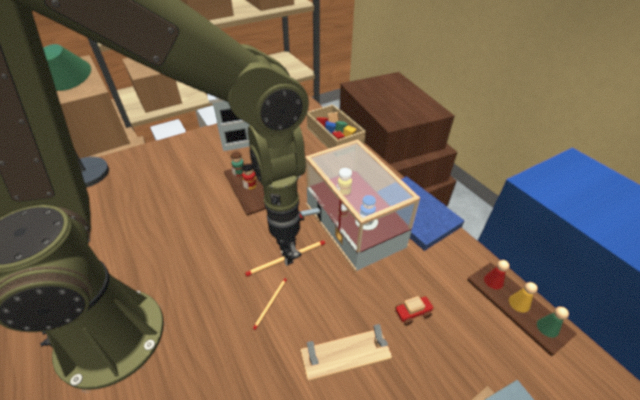

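View pics/scene14.png

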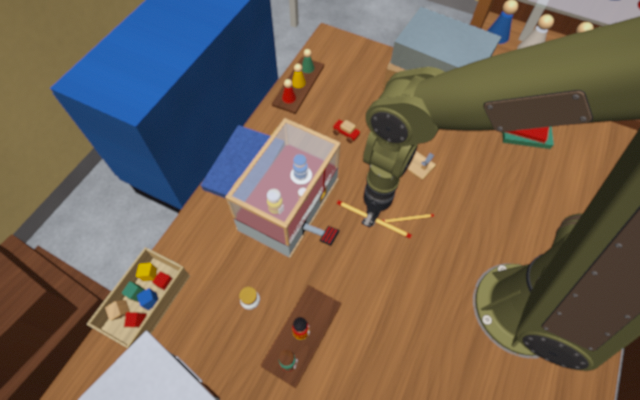

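Request:
send_rows --motion "0 0 -40 0 1;0 0 -80 0 1;-50 2 -93 3 1;-100 4 -93 6 1;-150 6 -93 9 1;-200 8 -93 13 1;-245 10 -93 13.4 1;-269 11.6 -93 13.4 1;-269 11.6 -93 13.4 1;-269 11.6 -93 13.4 1"

```text
time_s: 23.8
tool_pos: [441.1, -306.2, 301.3]
ee_rot: [0.795, 0.607, -0.001, 0.001]
wrist_force: [-0.0, 0.3, -0.4]
width: 0.113
```

```bash
python3 -c "
from h import *
s=st();f=bot.grab_frame('wrist');cv2.imwrite('pics/w15.png',f['img']);plan((441.2,-308,216),1.3025)
"
```

```text
t 23.8 tcp [ 441.1 -306.2  301.3] head 1.3042 F [-0.   0.3 -0.4] w 0.113 q [-0.61  0.26 -0.36  0.95 -0.   -0.34]
-> (441.2, -308, 216) d [-1.7  0.5 85.4] twist 0.1
```

View pics/w15.png

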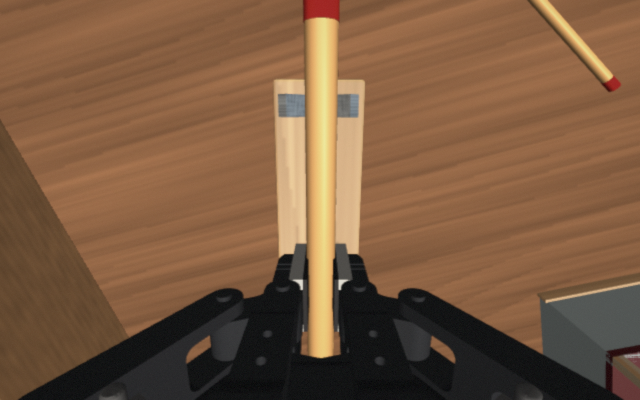

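Request:
send_rows --motion "-1.7 0.5 35 0.1 1;-1.7 0.5 65 0.1 1;-1.7 0.5 83 0.1 1;-1.7 0.5 89 0.1 1;-1.7 0.5 93 0.1 1;-1.7 0.5 95 0.1 1;-1.7 0.5 95.5 0.1 1"

```text
time_s: 24.72
tool_pos: [441.5, -308.1, 206.5]
ee_rot: [0.795, 0.606, -0.0, 0.002]
wrist_force: [-0.1, 0.2, 1.4]
width: 0.121
```

Request:
send_rows --motion "0 0 0.5 0 0.9;0 0 0.5 0 0.7;0 0 0.5 0 0.5;0 0 0.5 0 0.2;0 0 0.5 0 -0.2;0 0 0.5 0 -0.6;0 0 0.5 0 -1;0 0 0.5 0 -1"

```text
time_s: 25.72
tool_pos: [441.5, -308.1, 206.0]
ee_rot: [0.795, 0.606, -0.0, 0.002]
wrist_force: [-0.4, 0.3, 0.4]
width: 0.999
```

```bash
python3 -c "
from h import *
s=st();f=bot.grab_frame('wrist');cv2.imwrite('pics/w16.png',f['img'])
"
```

```text
t 25.73 tcp [ 441.5 -308.1  206. ] head 1.303 F [-0.4  0.3  0.4] w 0.999 q [-0.61  0.36 -0.47  0.74 -0.   -0.34]
```

View pics/w16.png

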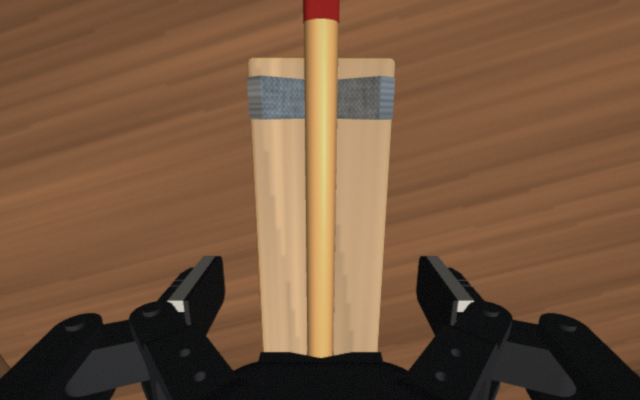

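The dowel lies in its V-block (about 321,100) with the fingers open. I'll lift away and check the whole scene.

Request:
send_rows --motion "0 0 -30 0 -1;0 0 -80 0 -1;0 0 -130 0 -1;0 -40 -170 0 -1;0 -90 -200 0 -1;0 -90 -200 0 -1;0 -90 -200 0 -1"

```text
time_s: 26.65
tool_pos: [354.6, -283.8, 405.9]
ee_rot: [0.795, 0.606, -0.0, 0.002]
wrist_force: [0.3, -0.2, 0.0]
width: 1.001
```

```bash
python3 -c "
from h import *
s=st()
c=cam('wrist',None,s);cv2.imwrite('pics/w17.png',c['img'])
for n,(x,y,w,h) in (('scene',(220,110,230,140)),('side',(280,130,150,140))):
  im=bot.grab_frame(n)['img'];cv2.imwrite(f'pics/{n}17.png',im);k=3 if n=='scene' else 4
  cv2.imwrite(f'pics/{n}17z.png',cv2.resize(im[y:y+h,x:x+w],None,fx=k,fy=k,interpolation=cv2.INTER_CUBIC))
  d=cv2.absdiff(im,cv2.imread(f'pics/{n}0.png')).max(2); cv2.imwrite(f'pics/{n}17d.png',d)
"
```

```text
t 26.65 tcp [ 354.6 -283.8  405.9] head 1.3028 F [ 0.3 -0.2  0. ] w 1.001 q [-0.67  0.04 -0.38  1.15 -0.   -0.41]
```

View pics/side17.png

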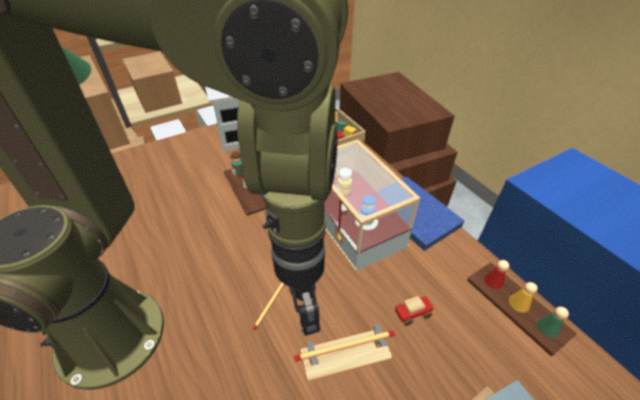

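View pics/side17z.png

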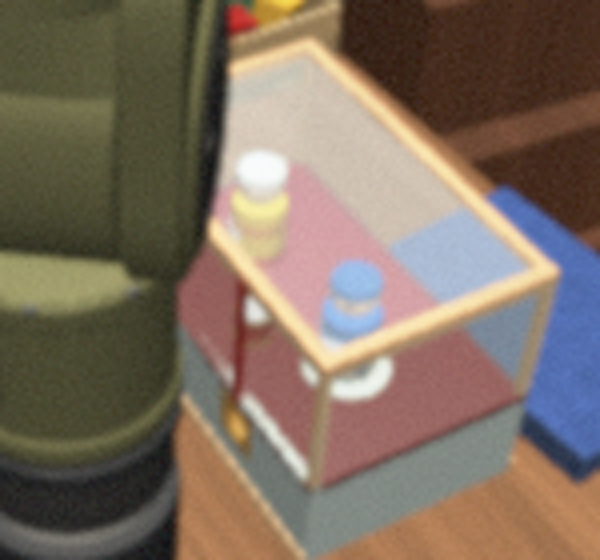

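View pics/scene17z.png

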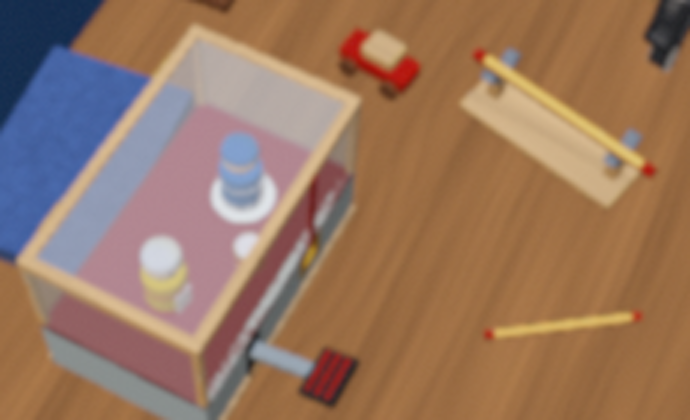

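View pics/w17.png

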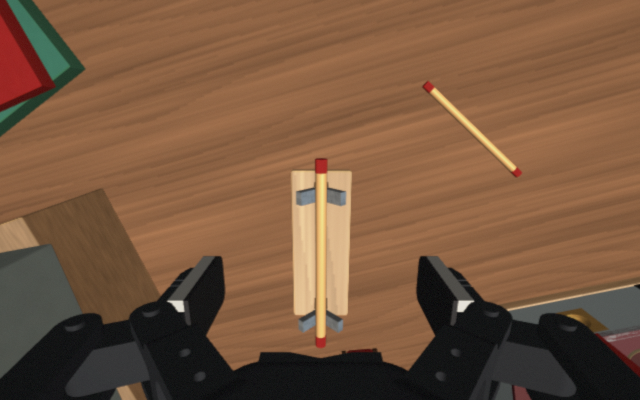

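View pics/side17d.png

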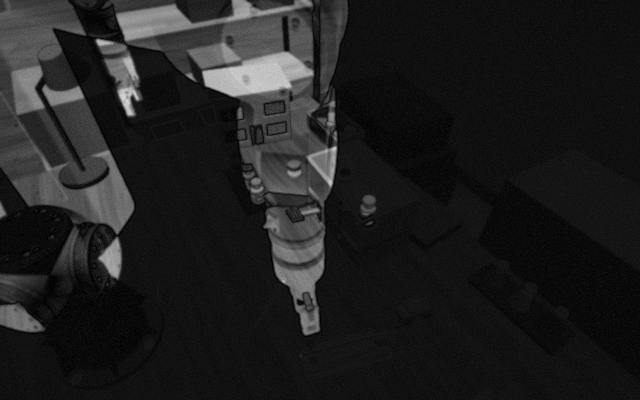

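The difference image shows only the arm and the doll's new place. The lid edges (crop 325,360) and the dowel match the start.

```bash
python3 -c "
from h import *
st();print(bot.sign_off())"
```

```text
t 26.8 tcp [ 355.  -283.8  404.8] head 1.3035 F [ 0.6  0.3 -0.3] w 1.001 q [-0.67  0.04 -0.38  1.15 -0.   -0.41]
the job is handed in; nothing more can be done
None
```

The job is done and was handed in at 26.8 s, with the robot touching nothing:
- **Lid opened:** I pressed the pedal until the lid stayed open by itself.
- **Doll placed:** I set the blue doll upright on the white stand, lowering it to light contact (about 9 N) before letting go.
- **Lid shut:** I pushed the larger dowel through the brass hole with about 8 N. The lid came down and shut on its own.
- **Dowel returned:** I laid the dowel back in its cradle.

**Last checks:**
- **Side view against the start picture:** the lid edges match the shut position, the blue doll stands on its stand, and the dowel is where it began. Only the arm and the blue doll differ.
- **Top view:** the pedal is up, and the yellow doll, drum and car look unmoved.
- **Not seen at the end:** the arm hid the red and green dolls and the jar in the last side view, and I did not compare the top view with its start picture. They looked in place in the earlier top view at 22.5 s, and the arm did not go near them after that.
- **Disagreement:** the two fixed cameras differed by about 2 to 5 mm in x. The wrist camera's measurements resolved this.

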